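# Hold the carving stand's index plunger out

### The arm

A 6-joint arm with a two-finger parallel gripper is mounted at the origin on the work surface. World frame = base frame: x ahead of the robot, y to its left, z up, the work surface at z = 0. Lengths are in m, angles in degrees, forces in N, time in s.
With the tool pointing down it reaches from about 0.375 to 0.9 m from the base axis. Payload 3.1 kg.
Tool frame: the origin (TCP) lies on the centre line of the jaws, within the pads' length; the fingertips stand 25 mm ahead of it and the grasp point (between the pads) lies 6 mm ahead of it; z points along the fingers, y is the line along which they close (so a half turn about z gives the same grasp; the last joint's range is limited). The gripper opens to 87 mm and grips with 3 to 60 N. Pads are 19 mm wide; open, the fingers measure 117 mm over their backs; the gripper's body (75 mm by 190 mm) begins 51 mm behind the grasp point.
Start: joints at [-79.67, 30.224, 82.088, -0, 67.689, -10.227], TCP at [0.219, -0.585, 0.248] pointing down, gripper open.
Joint ranges: [-176.69, 176.69], [-43.24, 126.21], [12.49, 139.97], [-82, 262], [0, 151.66], [-163.58, 163.58]. Speed limits (degrees/s): [159.86, 159.86, 180, 180, 180, 180].

### API

Orientations are given as a 3x3 rotation matrix whose columns are the frame's x, y, z axes.
In Python, from rig import read_state, capture, camera_params, hand_in gives the robot as it stands.
- The arm moves only by the tool apply_moves, never from a script. Its argument "rows" is a list of rows, each an object of numbers: "x", "y", "z": the shift along the tool's x, y, z in mm; "rx", "ry", "rz": the turn, a rotation vector about the tool's x, y, z in units of 6 degrees (1.0 is 6 degrees); "claw": the closure in counts, from 0 (fully open) to 255 (shut). A call has 1 to 10 rows; each row is the pose to reach, as a shift and turn from the pose commanded when the call began, along the tool's axes at that moment; what a row does not reach only later rows make up. A row lasts 1/8 s, in which the tool goes at most 62.5 mm and 10.7 degrees, less where a joint would pass 70% of its speed; a pose out of reach is approached as far as the arm can. A call with a gripper value outside its range is refused whole. The fingers move at their own pace and stop on an object; the grip force is fixed at half the most. Time passes only in rows, so rows that repeat a pose let the fingers close. It gives the time, the measured TCP pose, the force, the opening and the grip force at its end, in the units of the state.
- read_state(): the state, without advancing time (a new reading comes with each control period).
- capture(name): name is "scene" or "top" or "wrist"; returns (picture, depth): 384x512x3 uint8, red, green, blue; 384x512 float32, m along the optical axis (not along the pixel's ray), 0 where there is no reading.
- camera_params(name): a dict with "fx", "fy", "cx", "cy" (pixels), "xyz" and "orientation" of the camera in the world. Camera axes: x right, y up, looking along -z (the intrinsics and any distortion apply to the point x, -y, -z); pixel columns grow to the right and rows downward; lengths in m; the calibration is good to about 2 mm. A picture is of the moment at which its call begins: read the wrist's pose just before it. camera_params takes no time and is no camera call; for the wrist camera it gives the pose at the moment of the call.
- hand_in(): hands the job in; it is judged then, once.
The state is a dict: "time_s": time; "joint_positions": joint angles; "qvel": joint speeds; "tau": joint torques, N m; "position": TCP position; "tcp_rot": TCP orientation; "force": force on the tool from outside, world axes, zero at the start; "moment": the same for the moment, N m; "opening": opening from 0.0 (shut) to 1.0 (fully open); "grasp_force": force on a finger pad.
Only numpy, scipy, OpenCV 4.12 (cv2) and the standard library are available. Lean on these libraries where they do the work, as an engineer would, in place of code of your own. Each camera call takes 0.05 s, during which the arm holds its last target. There are 200 camera calls.

### The job

On the carving stand, slide the flat dust cover fully open, away from the figure, so that the well with the index plunger lies open. Then take the plunger's knob, pull it straight up against its spring as far as it goes, and keep holding it there, clear of its seat hole, so that I can turn the figure; you finish while still holding it up. Keep off the carved figure and do not disturb the bottle, the tub and the gouge lying around the stand.

Things in the scene. Friction and masses are not known exactly. Their poses are not given: they have to be found in the camera images.
- stand: Fixed grey cast stand, 166 mm (its x) by 385 mm (y from -170 to +215), top at z = 75 mm; place and yaw (up to 26 degrees) vary. Origin on the table at x = y = 0, z up. At y = +155 stands the figure; around y = +30 is an open-topped well (see seat_hole). Two steel guide rails run along y on the side walls, beyond x = +-69 mm, from y = -170 to +100, top at z = 86 mm.
- cover (a joint): Sliding of the dust cover, m: 0 = shut, 0.125 = fully open at its stop; grows as the cover moves along the stand's -y, away from the figure. Starts at 0 to 0.035, over the knob; stays where left; friction about 2.5 N plus 6 N per m/s. The cover is a flat aluminium plate 132 mm (x) by 130 mm (y), 5 mm thick, its top 81 mm above the table.
- cover_handle (a point): Centre of the top of the cover's handle, an upright dark steel rib at the cover's end farther from the figure: 60 mm long along the stand's x, 14 mm thick along its y (pinch it along y), 30 mm high above the cover's top. The point moves with the cover, is 111 mm above the table and has the stand's axes.
- plunger (a joint): Lift of the index plunger, m: 0 = seated in its hole, 0.020 = pulled fully up to its stop. A spring of 300 N/m pulls it down: about 6 N when seated, 12 N at the stop. It snaps back if let go. The pin enters its seat hole by 12 mm.
- knob_top (a point): Centre of the top of the plunger's knob; rises with the plunger; stand's axes. Seated it is 70 mm above the table, 6 mm below the cover's underside, in the middle of the well. The knob is a black upright cylinder 28 mm across and 28 mm high. Below it a steel guide bush 22 mm across reaches to 38 mm above the table.
- seat_hole (a point): Mouth of the plunger's seat hole in the well's floor, straight under the knob, 25 mm above the table, at stand x = 0, y = +30. The well is 138 mm (x) by 120 mm (y, from -30 to +90), its walls 50 mm high; the rails leave 138 mm free between them above it.
- figure: Pale carved wooden figure, 170 mm tall, about 85 mm wide, fixed upright on a 104 mm steel disc on the stand at stand y = +155; origin at its foot, 85 mm above the table, its top 255 mm above the table. Not to be touched.
- paint_bottle: Bystander: clear bottle, 60 mm across, 150 mm tall, origin at the centre of its base. Loose, beyond the stand.
- tub: Bystander: white tub with a red lid, 84 mm across, 85 mm tall, origin at the centre of its base. Loose, beyond the stand.
- gouge: Bystander: wood-handled gouge, about 215 mm long, 25 mm thick, lying flat on the robot's side of the stand; origin under its middle, x along it towards the steel blade. Loose.

How it is judged (in metres and radians):
On the way, in this order (a step that is already met when the one before it is completed fails the run):
1. the dust cover is slid fully open while the plunger is still seated (value of joint cover above 0.112 m and value of joint plunger below 0.004 m), for 0.2 s.
2. the plunger is pulled fully up by its knob (value of joint cover above 0.112 m and value of joint plunger above 0.0165 m and contact force between the fingers and plunger above 2 N), for 0.3 s.
At the end, for the whole second after the job is handed in: The cover is open by more than 112 of its 125 mm, and the fingers hold the plunger's knob (contact over 2 N) still, lifted by more than 16.5 of its 20 mm, so that its 12 mm deep pin is clear of the seat hole; the program ends while holding it (all of step 2 and velocity of joint plunger between -0.01 and 0.01 m/s and z of knob_top in the frame of seat_hole above 0.06 m); the arm keeps its last pose, push and grip.
It fails at once if the carved figure is bumped (over 3 N) (contact force between any of the arm, the fingers and figure above 3 N).
It fails at once if the bottle is shoved more than 25 mm or knocked over (distance of paint_bottle from where it was at the start of the episode above 0.025 m or angle between paint_bottle's own z axis and vertical above 0.4 rad).
It fails at once if the tub is shoved more than 25 mm or knocked over (distance of tub from where it was at the start of the episode above 0.025 m or angle between tub's own z axis and vertical above 0.4 rad).
It fails at once if the gouge is shoved more than 25 mm (distance of gouge from where it was at the start of the episode above 0.025 m).
It also fails if it takes over 42 s, if anything falls off the work surface, if the arm or the gripper's body presses on something with over 40 N, if the wrist force passes 120 N, or if a joint passes its speed limit or range.

## Working session

There is one attempt and no reset: what is moved stays moved. The work goes in short steps, Python scripts to look and compute and a tool call to move; the robot and the scene stay as the last step left them, time stands still between calls to the robot, and variables do not carry over. Pictures are saved under pics/ and viewed, at most 10 in all, crops included, and the job is handed in when it is done.

Besides the shell and the picture viewer there is one more tool, called after "Emit:" by a JSON object that holds its "op" and its "data", one argument or row to a line. apply_moves: Moves the arm, as the interface text tells. Its arguments: {"type":"object","properties":{"rows":{"type":"array"}},"required":["rows"]}

```bash
mkdir -p pics; cat > h.py <<'E'
import numpy as np, cv2
from rig import *
def pts(name):
    c=camera_params(name); im,d=capture(name)
    v,u=np.mgrid[0:384,0:512]
    p=np.stack([(u-c['cx'])/c['fx']*d,-(v-c['cy'])/c['fy']*d,-d],-1)
    return im,d,p@np.array(c['orientation']).T+np.array(c['xyz'])
E
python3 - <<'E'
from h import *
s=read_state(); print(s)
ims=[]
for n in ('top','scene'):
    im,d,P=pts(n); np.savez(n,im=im,d=d,P=P); c=camera_params(n); print(n,c,(d>0).mean())
    cv2.imwrite(f'pics/{n}.png',im[...,::-1])
E
```

```text
{'time_s': 0.0, 'joint_positions': array([-7.96679282e+01,  3.02789372e+01,  8.21557794e+01, -7.34048547e-04,
        6.76879544e+01, -1.02276702e+01]), 'qvel': array([-0.04975877,  0.0165748 , -0.02966127, -0.05033457, -0.01945855,
       -0.08456332]), 'tau': array([-2.13447827e-03, -4.40053010e+01, -1.76594299e+01,  6.31787349e-02,
        5.83437702e-02, -1.80006623e-04]), 'position': array([ 0.21938863, -0.58451529,  0.24657524]), 'tcp_rot': array([[ 9.36304881e-01,  3.51188003e-01, -3.95656881e-04],
       [ 3.51188032e-01, -9.36302589e-01,  2.10416899e-03],
       [ 3.68504344e-04, -2.10909366e-03, -9.99997708e-01]]), 'force': array([-0.16245067, -0.03585461,  0.15279348]), 'moment': array([ 0.00289057, -0.01546252, -0.02194712]), 'grasp_force': 0.0, 'opening': 1.0022064914597169}
top {'fx': 352.8811964271534, 'fy': 352.8811964271534, 'cx': 253.01502169270375, 'cy': 190.7900736661336, 'xyz': array([0.5330358 , 0.03403593, 0.8138897 ]), 'orientation': array([[-0.02097858,  0.99829978, -0.05438245],
       [-0.99973124, -0.0214833 , -0.00871291],
       [-0.00986641,  0.05418505,  0.99848217]])} 0.9960683186848959
scene {'fx': 347.8043369913883, 'fy': 347.8043369913883, 'cx': 257.95587188530277, 'cy': 194.7120795669811, 'xyz': array([0.97869825, 0.05564785, 0.58665472]), 'orientation': array([[-0.06409363, -0.76318539,  0.64299305],
       [ 0.99789104, -0.05564457,  0.03342389],
       [ 0.01027045,  0.64377927,  0.76514232]])} 0.9962209065755209
```

View pics/top.png

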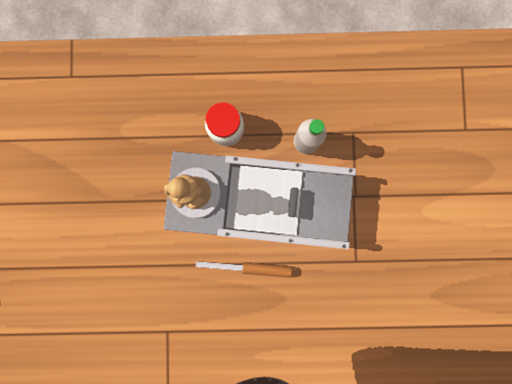

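View pics/scene.png

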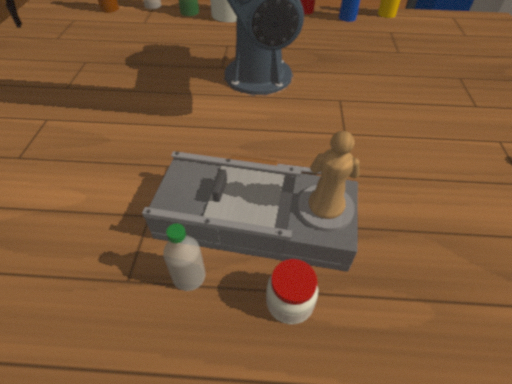

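The top view shows the figure at (190,190), the cover plate around (265,200), its handle at (294,202), the tub at (224,123), the bottle at (312,135) and the gouge at (245,269). The stand's +y runs to image left, roughly world +y.

```bash
python3 - <<'E'
from h import *
D=np.load('top.npz'); P=D['P']; im=D['im'].astype(int)
v,u=np.mgrid[0:384,0:512]
z=P[...,2]
m=(z>.066)&(z<.095)&(u>150)&(u<365)&(v>145)&(v<255)
m=cv2.morphologyEx(m.astype(np.uint8),cv2.MORPH_OPEN,np.ones((5,5)))
n,l,st,_=cv2.connectedComponentsWithStats(m); m=l==1+np.argmax(st[1:,4])
r=cv2.minAreaRect((P[m][:,:2]*1000).astype(np.float32)); b=cv2.boxPoints(r); print(r,b)
c=np.array(r[0])/1000
e=[b[1]-b[0],b[2]-b[1]]; ya=max(e,key=np.linalg.norm); ya=ya/np.linalg.norm(ya); ya=ya*np.sign(ya[1]); xa=np.array([ya[1],-ya[0]])
o=c-ya*.0225
print('yaw',np.degrees(np.arctan2(xa[1],xa[0])),'origin',o)
Q=P[...,:2]-o; sx=Q@xa; sy=Q@ya
h=(z>.1)&(z<.125)&(abs(sx)<.05)&(sy<.06)&(sy>-.2)
print('handle n',h.sum(),'stand xy',np.median(sx[h]),np.median(sy[h]),sx[h].min(),sx[h].max(),sy[h].min(),sy[h].max(),'z',np.median(z[h]))
# cover: bright pixels
k=(im.min(-1)>150)&(abs(sx)<.066)&(sy<.1)&(abs(z-.081)<.01)
print('cover sy',np.percentile(sy[k],[1,99]),np.percentile(sx[k],[1,99]),np.median(z[k]))
f=(z>.12)&(sy>.1)&(abs(sx)<.1)&(z<.3); print('figure',sx[f].min(),sx[f].max(),sy[f].min(),sy[f].max())
hc=o+xa*np.median(sx[h])+ya*np.median(sy[h]); kn=o+ya*.03
print('handle world',hc,'knob',kn)
S=np.load('scene.npz'); PS=S['P']; zs=PS[...,2]; Qs=PS[...,:2]-o; a=Qs@xa; bb=Qs@ya
h=(zs>.1)&(zs<.125)&(abs(a)<.05)&(bb<.06)&(bb>-.2)
print('scene handle',np.median(a[h]),np.median(bb[h]),a[h].min(),a[h].max(),bb[h].min(),bb[h].max())
s=read_state(); R=s['tcp_rot']; print('tool y world ang',np.degrees(np.arctan2(R[1,1],R[0,1])),'stand y ang',np.degrees(np.arctan2(ya[1],ya[0])))
E
```

```text
((556.70361328125, 28.505935668945312), (385.5117492675781, 166.1802978515625), 82.95255279541016) [[ 450.59177 -152.59921]
 [ 615.51654 -172.98807]
 [ 662.8154   209.61108]
 [ 497.8907   229.99994]]
yaw -7.047444 origin [0.55394306 0.00617592]
handle n 221 stand xy -0.00020582894261676974 -0.04641843122887935 -0.0293650717553643 0.029737326016099505 -0.053916393819062366 -0.03987430190230555 z 0.11139509935295622
cover sy [-0.16428145  0.09738872] [-0.06515496  0.06423071] 0.08046325736151339
figure -0.033331811540271074 0.026651457622254068 0.1140479884302442 0.19430297832227006
handle world [ 0.54804366 -0.03986656] knob [0.5576238  0.03594927]
scene handle 0.0034136873211034324 -0.046026233423251475 -0.0312960413254336 0.02929690836832469 -0.05421129202416279 -0.040339137324511144
tool y world ang -69.44179721430224 stand y ang 82.95255
```

The fitted stand outline matches 166 x 385 mm, so I'll move above the handle.

Emit:
{"op": "apply_moves", "data": {
  "rows": [
    {"x": 499, "y": -394, "z": 40, "rz": 4.6},
    {"x": 499, "y": -394, "z": 40, "rz": 4.6},
    {"x": 499, "y": -394, "z": 40, "rz": 4.6},
    {"x": 499, "y": -394, "z": 40, "rz": 4.6},
    {"x": 499, "y": -394, "z": 40, "rz": 4.6},
    {"x": 499, "y": -394, "z": 40, "rz": 4.6},
    {"x": 499, "y": -394, "z": 40, "rz": 4.6},
    {"x": 499, "y": -394, "z": 40, "rz": 4.6},
    {"x": 499, "y": -394, "z": 40, "rz": 4.6},
    {"x": 499, "y": -394, "z": 40, "rz": 4.6}
  ]
}}

```text
validation failed for argument at $.ro...
```

Emit:
{"op": "apply_moves", "data": {
  "rows": [
    {"x": 499, "y": -394, "z": 40, "rx": 0, "ry": 0, "rz": 4.6, "claw": 0},
    {"x": 499, "y": -394, "z": 40, "rx": 0, "ry": 0, "rz": 4.6, "claw": 0},
    {"x": 499, "y": -394, "z": 40, "rx": 0, "ry": 0, "rz": 4.6, "claw": 0},
    {"x": 499, "y": -394, "z": 40, "rx": 0, "ry": 0, "rz": 4.6, "claw": 0},
    {"x": 499, "y": -394, "z": 40, "rx": 0, "ry": 0, "rz": 4.6, "claw": 0},
    {"x": 499, "y": -394, "z": 40, "rx": 0, "ry": 0, "rz": 4.6, "claw": 0},
    {"x": 499, "y": -394, "z": 40, "rx": 0, "ry": 0, "rz": 4.6, "claw": 0},
    {"x": 499, "y": -394, "z": 40, "rx": 0, "ry": 0, "rz": 4.6, "claw": 0},
    {"x": 499, "y": -394, "z": 40, "rx": 0, "ry": 0, "rz": 4.6, "claw": 0},
    {"x": 499, "y": -394, "z": 40, "rx": 0, "ry": 0, "rz": 4.6, "claw": 0}
  ]
}}

```text
time_s: 1.35
position: [0.5429, -0.0494, 0.208]
tcp_rot: [[0.992, -0.123, -0.0], [-0.123, -0.992, -0.0], [-0.0, 0.0, -1.0]]
force: [0.7, -0.6, -0.5]
opening: 0.995
grasp_force: 0.0
```

Emit:
{"op": "apply_moves", "data": {
  "rows": [
    {"x": 4, "y": -9, "z": 40, "rx": 0, "ry": 0, "rz": 0, "claw": 0},
    {"x": 4, "y": -9, "z": 60, "rx": 0, "ry": 0, "rz": 0, "claw": 0},
    {"x": 4, "y": -9, "z": 60, "rx": 0, "ry": 0, "rz": 0, "claw": 0},
    {"x": 4, "y": -9, "z": 60, "rx": 0, "ry": 0, "rz": 0, "claw": 0}
  ]
}}

```text
time_s: 1.85
position: [0.5476, -0.0432, 0.1488]
tcp_rot: [[0.992, -0.123, 0.001], [-0.123, -0.992, -0.0], [0.001, 0.0, -1.0]]
force: [0.7, 0.4, -0.1]
opening: 1.003
grasp_force: 0.0
```

```bash
python3 - <<'E'
from h import *
s=read_state(); print(s['position'],s['tcp_rot'][:,1],s['joint_positions'])
im,d,P=pts('wrist'); cv2.imwrite('pics/w1.png',im[...,::-1])
E
```

```text
[ 0.54759626 -0.04324528  0.14881348] [-1.23018879e-01 -9.92404319e-01  1.50537034e-04] [-1.61733607e+01  3.23575744e+01  9.82633542e+01 -1.02405017e-03
  4.93294234e+01  8.08936657e+01]
```

View pics/w1.png

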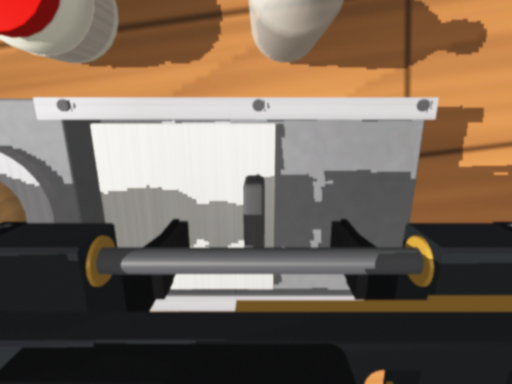

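The handle at (254,212) lies between the fingertips (about 180 and 340), 3 mm off centre. I'll go down and pinch it.

Emit:
{"op": "apply_moves", "data": {
  "rows": [
    {"x": 0, "y": -3, "z": 20, "rx": 0, "ry": 0, "rz": 0, "claw": 0},
    {"x": 0, "y": -3, "z": 36, "rx": 0, "ry": 0, "rz": 0, "claw": 0},
    {"x": 0, "y": -3, "z": 36, "rx": 0, "ry": 0, "rz": 0, "claw": 100},
    {"x": 0, "y": -3, "z": 36, "rx": 0, "ry": 0, "rz": 0, "claw": 255},
    {"x": 0, "y": -3, "z": 36, "rx": 0, "ry": 0, "rz": 0, "claw": 255},
    {"x": 0, "y": -3, "z": 36, "rx": 0, "ry": 0, "rz": 0, "claw": 255},
    {"x": 0, "y": -3, "z": 36, "rx": 0, "ry": 0, "rz": 0, "claw": 255},
    {"x": 0, "y": -3, "z": 36, "rx": 0, "ry": 0, "rz": 0, "claw": 255}
  ]
}}

```text
time_s: 2.9
position: [0.5476, -0.0399, 0.1124]
tcp_rot: [[0.992, -0.123, 0.0], [-0.123, -0.992, -0.0], [0.0, 0.0, -1.0]]
force: [0.7, 0.2, 0.4]
opening: 0.403
grasp_force: 0.0
```

Emit:
{"op": "apply_moves", "data": {
  "rows": [
    {"x": 0, "y": 0, "z": 0, "rx": 0, "ry": 0, "rz": 0, "claw": 255},
    {"x": 0, "y": 0, "z": 0, "rx": 0, "ry": 0, "rz": 0, "claw": 255},
    {"x": 0, "y": 0, "z": 0, "rx": 0, "ry": 0, "rz": 0, "claw": 255},
    {"x": 0, "y": 0, "z": 0, "rx": 0, "ry": 0, "rz": 0, "claw": 255},
    {"x": 0, "y": 0, "z": 0, "rx": 0, "ry": 0, "rz": 0, "claw": 255}
  ]
}}

```text
time_s: 3.52
position: [0.5476, -0.0398, 0.1123]
tcp_rot: [[0.992, -0.123, -0.0], [-0.123, -0.992, 0.0], [-0.0, -0.0, -1.0]]
force: [0.8, 0.3, 0.1]
opening: 0.156
grasp_force: 30.0
```

Emit:
{"op": "apply_moves", "data": {
  "rows": [
    {"x": 0, "y": 6, "z": 0, "rx": 0, "ry": 0, "rz": 0, "claw": 255},
    {"x": 0, "y": 16, "z": 0, "rx": 0, "ry": 0, "rz": 0, "claw": 255},
    {"x": 0, "y": 26, "z": 0, "rx": 0, "ry": 0, "rz": 0, "claw": 255},
    {"x": 0, "y": 36, "z": 0, "rx": 0, "ry": 0, "rz": 0, "claw": 255},
    {"x": 0, "y": 46, "z": 0, "rx": 0, "ry": 0, "rz": 0, "claw": 255},
    {"x": 0, "y": 56, "z": 0, "rx": 0, "ry": 0, "rz": 0, "claw": 255},
    {"x": 0, "y": 66, "z": 0, "rx": 0, "ry": 0, "rz": 0, "claw": 255},
    {"x": 0, "y": 74, "z": 0, "rx": 0, "ry": 0, "rz": 0, "claw": 255},
    {"x": 0, "y": 80, "z": 0, "rx": 0, "ry": 0, "rz": 0, "claw": 255},
    {"x": 0, "y": 84, "z": 0, "rx": 0, "ry": 0, "rz": 0, "claw": 255}
  ]
}}

```text
time_s: 4.78
position: [0.5372, -0.1236, 0.1123]
tcp_rot: [[0.992, -0.123, -0.0], [-0.123, -0.992, 0.0], [-0.0, -0.0, -1.0]]
force: [0.4, 2.7, -0.5]
opening: 0.158
grasp_force: 30.0
```

Emit:
{"op": "apply_moves", "data": {
  "rows": [
    {"x": 0, "y": 3, "z": 0, "rx": 0, "ry": 0, "rz": 0, "claw": 255},
    {"x": 0, "y": 6, "z": 0, "rx": 0, "ry": 0, "rz": 0, "claw": 255},
    {"x": 0, "y": 6, "z": 0, "rx": 0, "ry": 0, "rz": 0, "claw": 255}
  ]
}}

```text
time_s: 5.15
position: [0.5364, -0.1296, 0.1123]
tcp_rot: [[0.992, -0.122, -0.0], [-0.122, -0.992, -0.001], [-0.0, 0.001, -1.0]]
force: [0.2, 0.5, -0.4]
opening: 0.156
grasp_force: 30.0
```

Moved 90 mm and not yet at the stop. I'll keep going in small steps and watch the force.

Emit:
{"op": "apply_moves", "data": {
  "rows": [
    {"x": 0, "y": 3, "z": 0, "rx": 0, "ry": 0, "rz": 0, "claw": 255},
    {"x": 0, "y": 6, "z": 0, "rx": 0, "ry": 0, "rz": 0, "claw": 255},
    {"x": 0, "y": 9, "z": 0, "rx": 0, "ry": 0, "rz": 0, "claw": 255}
  ]
}}

```text
time_s: 5.52
position: [0.5355, -0.1367, 0.1123]
tcp_rot: [[0.992, -0.125, 0.0], [-0.125, -0.992, 0.004], [-0.0, -0.004, -1.0]]
force: [4.7, 14.3, 1.4]
opening: 0.161
grasp_force: 30.0
```

Emit:
{"op": "apply_moves", "data": {
  "rows": [
    {"x": 0, "y": 3, "z": 0, "rx": 0, "ry": 0, "rz": 0, "claw": 255},
    {"x": 0, "y": 6, "z": 0, "rx": 0, "ry": 0, "rz": 0, "claw": 255}
  ]
}}

```text
time_s: 5.78
position: [0.5354, -0.137, 0.1122]
tcp_rot: [[0.992, -0.128, 0.002], [-0.128, -0.992, 0.013], [-0.0, -0.013, -1.0]]
force: [11.3, 31.2, 2.4]
opening: 0.161
grasp_force: 30.1
```

At the stop, 98 mm from where it began. I'll ease off, release and rise.

Emit:
{"op": "apply_moves", "data": {
  "rows": [
    {"x": 0, "y": -7, "z": 0, "rx": 0, "ry": 0, "rz": 0, "claw": 255},
    {"x": 0, "y": -7, "z": 0, "rx": 0, "ry": 0, "rz": 0, "claw": 120},
    {"x": 0, "y": -7, "z": 0, "rx": 0, "ry": 0, "rz": 0, "claw": 120},
    {"x": 0, "y": -7, "z": 0, "rx": 0, "ry": 0, "rz": 0, "claw": 120},
    {"x": 0, "y": -7, "z": 0, "rx": 0, "ry": 0, "rz": 0, "claw": 120},
    {"x": 0, "y": -7, "z": -30, "rx": 0, "ry": 0, "rz": 0, "claw": 120},
    {"x": 0, "y": -7, "z": -70, "rx": 0, "ry": 0, "rz": 0, "claw": 120},
    {"x": 0, "y": -7, "z": -80, "rx": 0, "ry": 0, "rz": 0, "claw": 120}
  ]
}}

```text
time_s: 6.78
position: [0.5369, -0.1381, 0.1947]
tcp_rot: [[0.992, -0.123, 0.005], [-0.123, -0.992, -0.002], [0.005, 0.002, -1.0]]
force: [0.1, 0.5, 0.1]
opening: 0.528
grasp_force: 0.0
```

```bash
python3 - <<'E'
from h import *
s=read_state(); print(s['position'],s['tcp_rot'][:,1],s['opening'],s['joint_positions'])
im,d,P=pts('top'); cv2.imwrite('pics/t2.png',cv2.resize(im[130:290,140:400,::-1],None,fx=3,fy=3))
np.savez('t2',im=im,P=P)
E
```

```text
[ 0.53691628 -0.13805513  0.19472984] [-0.12282516 -0.99242675  0.00177074] 0.5284539830657802 [-2.59676736e+01  2.86845798e+01  9.55842657e+01 -5.19952863e-03
  5.54306370e+01  7.10902046e+01]
```

View pics/t2.png

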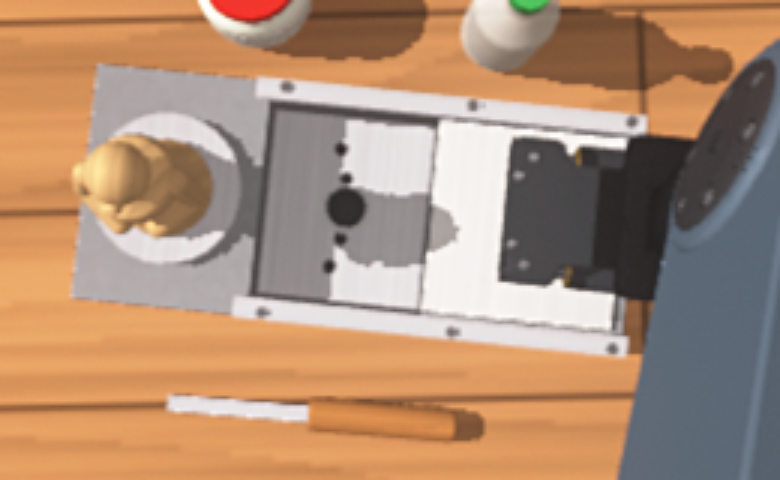

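The cover is fully open; the knob shows at crop (346,207), about (255,199) in the full frame.

```bash
python3 - <<'E'
from h import *
D=np.load('t2.npz'); im=D['im']; P=D['P']
m=np.zeros((384,512),np.uint8); m[187:212,243:268]=(im[187:212,243:268].max(-1)<55)
m=cv2.morphologyEx(m,cv2.MORPH_OPEN,np.ones((5,5)))
k=m>0; v,u=np.nonzero(k); print(k.sum(),u.mean(),v.mean(),np.median(P[k],0))
c=camera_params('top'); r=np.array(c['orientation'])@[(u.mean()-c['cx'])/c['fx'],-(v.mean()-c['cy'])/c['fy'],-1]
q=c['xyz']+r*(.07-c['xyz'][2])/r[2]; print(q)
s=read_state(); print((s['tcp_rot'].T@(q-s['position']))*1000)
E
```

```text
97 254.69072164948454 198.7835051546392 [0.55624814 0.03683765 0.07064628]
[0.55660011 0.03734868 0.07      ]
[  -2.31362824 -176.54814094  124.4312775 ]
```

```bash
python3 - <<'E'
from h import *
s=read_state();c=camera_params('wrist'); print(s['tcp_rot'].T@(c['xyz']-s['position']), s['tcp_rot'].T@c['orientation'])
E
```

```text
[ 0.07275859  0.0004963  -0.13738547] [[-5.23198667e-04  9.65084617e-01  2.61937793e-01]
 [ 9.99999724e-01  6.42888328e-04 -3.71245066e-04]
 [-5.26679652e-04  2.61937527e-01 -9.65084688e-01]]
```

The wrist camera sits on tool +x, so turning that side towards the figure is risky. I'll turn +66 degrees the other way; the knob is round.

Emit:
{"op": "apply_moves", "data": {
  "rows": [
    {"x": 0, "y": 0, "z": 0, "rx": 0, "ry": 0, "rz": 11, "claw": 80},
    {"x": 0, "y": 0, "z": 0, "rx": 0, "ry": 0, "rz": 11, "claw": 80},
    {"x": 0, "y": 0, "z": 0, "rx": 0, "ry": 0, "rz": 11, "claw": 80},
    {"x": 0, "y": 0, "z": 0, "rx": 0, "ry": 0, "rz": 11, "claw": 80},
    {"x": 0, "y": 0, "z": 0, "rx": 0, "ry": 0, "rz": 11, "claw": 80},
    {"x": 0, "y": 0, "z": 0, "rx": 0, "ry": 0, "rz": 11, "claw": 80},
    {"x": 0, "y": 0, "z": 0, "rx": 0, "ry": 0, "rz": 11, "claw": 80},
    {"x": 0, "y": 0, "z": 0, "rx": 0, "ry": 0, "rz": 11, "claw": 80}
  ]
}}

```text
time_s: 7.82
position: [0.5351, -0.137, 0.1915]
tcp_rot: [[0.294, -0.956, -0.001], [-0.956, -0.294, 0.001], [-0.001, 0.001, -1.0]]
force: [0.1, -0.1, -0.1]
opening: 0.688
grasp_force: 0.0
```

```bash
python3 - <<'E'
from h import *
s=read_state();print(s['position'],s['tcp_rot'],s['joint_positions'],s['opening']);print(s['tcp_rot'].T@(np.array([.557,.0367,.145])-s['position'])*1000)
E
```

```text
[ 0.53512476 -0.13703671  0.19153814] [[ 2.93763514e-01 -9.55877104e-01 -1.39980264e-03]
 [-9.55877572e-01 -2.93764609e-01  6.49905373e-04]
 [-1.03244214e-03  1.14712147e-03 -9.99998809e-01]] [-2.59551647e+01  2.89352566e+01  9.57658469e+01 -1.96978972e-03
  5.53873072e+01  1.36962505e+02] 0.6877039798052447
[-159.59682879  -72.00112364   46.62037658]
```

Emit:
{"op": "apply_moves", "data": {
  "rows": [
    {"x": -40, "y": -18, "z": 0, "rx": 0, "ry": 0, "rz": 0, "claw": 80},
    {"x": -80, "y": -36, "z": 0, "rx": 0, "ry": 0, "rz": 0, "claw": 80},
    {"x": -120, "y": -54, "z": 20, "rx": 0, "ry": 0, "rz": 0, "claw": 80},
    {"x": -150, "y": -68, "z": 40, "rx": 0, "ry": 0, "rz": 0, "claw": 80},
    {"x": -160, "y": -72, "z": 46, "rx": 0, "ry": 0, "rz": 0, "claw": 80},
    {"x": -160, "y": -72, "z": 46, "rx": 0, "ry": 0, "rz": 0, "claw": 80},
    {"x": -160, "y": -72, "z": 46, "rx": 0, "ry": 0, "rz": 0, "claw": 80}
  ]
}}

```text
time_s: 8.7
position: [0.5584, 0.0357, 0.1469]
tcp_rot: [[0.291, -0.957, 0.001], [-0.957, -0.291, -0.001], [0.001, -0.001, -1.0]]
force: [0.6, 0.0, -0.2]
opening: 0.685
grasp_force: 0.0
```

```bash
python3 - <<'E'
from h import *
s=read_state();print(s['position'],s['joint_positions'],s['opening']);print(s['tcp_rot'].T@(np.array([.557,.0367,.07])-s['position'])*1000)
im,d,P=pts('wrist'); cv2.imwrite('pics/w2.png',im[...,::-1])
im,d,P=pts('scene'); cv2.imwrite('pics/s2.png',cv2.resize(im[60:310,100:400,::-1],None,fx=2.4,fy=2.4))
E
```

```text
[0.55835264 0.03570793 0.14692345] [-7.77258335e+00  3.31283409e+01  9.68840416e+01 -2.87593040e-02
  4.99063377e+01  1.55319339e+02] 0.6853587532716802
[-1.41533887  1.09200895 76.92096567]
```

View pics/w2.png

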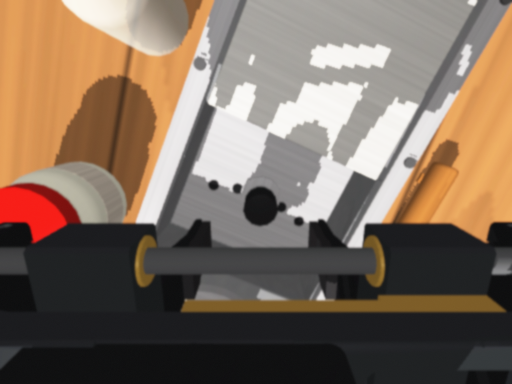

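View pics/s2.png

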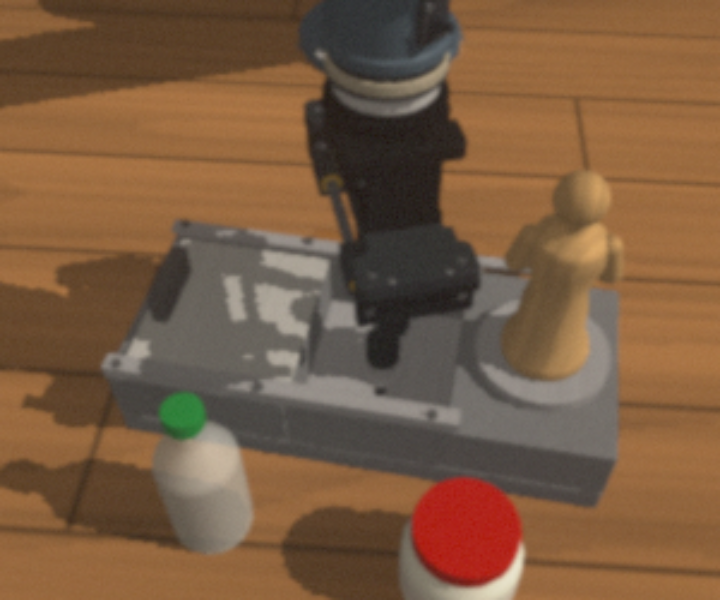

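The wrist view shows the knob at (261,206), centred between the fingers (about 200 and 330). The scene view shows a clear gap to the figure. Going down.

Emit:
{"op": "apply_moves", "data": {
  "rows": [
    {"x": -1, "y": 1, "z": 25, "rx": 0, "ry": 0, "rz": 0, "claw": 80},
    {"x": -1, "y": 1, "z": 50, "rx": 0, "ry": 0, "rz": 0, "claw": 80},
    {"x": -1, "y": 1, "z": 68, "rx": 0, "ry": 0, "rz": 0, "claw": 80},
    {"x": -1, "y": 1, "z": 76, "rx": 0, "ry": 0, "rz": 0, "claw": 80},
    {"x": -1, "y": 1, "z": 76, "rx": 0, "ry": 0, "rz": 0, "claw": 80}
  ]
}}

```text
time_s: 9.43
position: [0.5566, 0.037, 0.0703]
tcp_rot: [[0.291, -0.957, -0.0], [-0.957, -0.291, 0.0], [-0.0, 0.0, -1.0]]
force: [0.6, -1.2, 0.3]
opening: 0.688
grasp_force: 0.0
```

Emit:
{"op": "apply_moves", "data": {
  "rows": [
    {"x": 0, "y": 0, "z": 0, "rx": 0, "ry": 0, "rz": 0, "claw": 255},
    {"x": 0, "y": 0, "z": 0, "rx": 0, "ry": 0, "rz": 0, "claw": 255},
    {"x": 0, "y": 0, "z": 0, "rx": 0, "ry": 0, "rz": 0, "claw": 255},
    {"x": 0, "y": 0, "z": 0, "rx": 0, "ry": 0, "rz": 0, "claw": 255},
    {"x": 0, "y": 0, "z": 0, "rx": 0, "ry": 0, "rz": 0, "claw": 255},
    {"x": 0, "y": 0, "z": 0, "rx": 0, "ry": 0, "rz": 0, "claw": 255},
    {"x": 0, "y": 0, "z": 0, "rx": 0, "ry": 0, "rz": 0, "claw": 255},
    {"x": 0, "y": 0, "z": 0, "rx": 0, "ry": 0, "rz": 0, "claw": 255}
  ]
}}

```text
time_s: 10.42
position: [0.5572, 0.0377, 0.0706]
tcp_rot: [[0.292, -0.957, 0.002], [-0.957, -0.292, 0.0], [0.0, -0.002, -1.0]]
force: [1.6, 2.8, 2.3]
opening: 0.315
grasp_force: 30.0
```

Emit:
{"op": "apply_moves", "data": {
  "rows": [
    {"x": 0, "y": 0, "z": -3, "rx": 0, "ry": 0, "rz": 0, "claw": 255},
    {"x": 0, "y": 0, "z": -6, "rx": 0, "ry": 0, "rz": 0, "claw": 255},
    {"x": 0, "y": 0, "z": -9, "rx": 0, "ry": 0, "rz": 0, "claw": 255},
    {"x": 0, "y": 0, "z": -12, "rx": 0, "ry": 0, "rz": 0, "claw": 255},
    {"x": 0, "y": 0, "z": -15, "rx": 0, "ry": 0, "rz": 0, "claw": 255},
    {"x": 0, "y": 0, "z": -18, "rx": 0, "ry": 0, "rz": 0, "claw": 255},
    {"x": 0, "y": 0, "z": -19, "rx": 0, "ry": 0, "rz": 0, "claw": 255},
    {"x": 0, "y": 0, "z": -19, "rx": 0, "ry": 0, "rz": 0, "claw": 255}
  ]
}}

```text
time_s: 11.42
position: [0.5572, 0.0377, 0.0878]
tcp_rot: [[0.291, -0.957, 0.001], [-0.957, -0.291, 0.0], [-0.0, -0.001, -1.0]]
force: [6.0, 2.7, -11.8]
opening: 0.312
grasp_force: 30.0
```

Emit:
{"op": "apply_moves", "data": {
  "rows": [
    {"x": 0, "y": 0, "z": -1, "rx": 0, "ry": 0, "rz": 0, "claw": 255},
    {"x": 0, "y": 0, "z": -2, "rx": 0, "ry": 0, "rz": 0, "claw": 255},
    {"x": 0, "y": 0, "z": -2, "rx": 0, "ry": 0, "rz": 0, "claw": 255},
    {"x": 0, "y": 0, "z": -2, "rx": 0, "ry": 0, "rz": 0, "claw": 255},
    {"x": 0, "y": 0, "z": -2, "rx": 0, "ry": 0, "rz": 0, "claw": 255}
  ]
}}

```text
time_s: 12.05
position: [0.5572, 0.0377, 0.0896]
tcp_rot: [[0.291, -0.957, 0.001], [-0.957, -0.291, 0.0], [-0.0, -0.001, -1.0]]
force: [6.3, 2.4, -12.4]
opening: 0.307
grasp_force: 30.0
```

```bash
python3 - <<'E'
from h import *
s=read_state();print(s['position'],s['force'],s['grasp_force'])
E
```

```text
[0.55718556 0.03768624 0.08961002] [  6.34297206   2.42524195 -12.3783656 ] 29.999374723993242
```

Emit:
{"op": "apply_moves", "data": {
  "rows": [
    {"x": 0, "y": 0, "z": -1, "rx": 0, "ry": 0, "rz": 0, "claw": 255},
    {"x": 0, "y": 0, "z": -1.5, "rx": 0, "ry": 0, "rz": 0, "claw": 255},
    {"x": 0, "y": 0, "z": -1.5, "rx": 0, "ry": 0, "rz": 0, "claw": 255},
    {"x": 0, "y": 0, "z": -1.5, "rx": 0, "ry": 0, "rz": 0, "claw": 255}
  ]
}}

```text
time_s: 12.55
position: [0.5572, 0.0377, 0.0907]
tcp_rot: [[0.291, -0.957, 0.001], [-0.957, -0.291, 0.001], [-0.0, -0.001, -1.0]]
force: [7.0, 3.0, -13.8]
opening: 0.316
grasp_force: 30.0
```

```bash
python3 - <<'E'
from h import *
s=read_state();print(s['position'],s['force'],s['grasp_force'],s['opening'])
im,d,P=pts('scene'); cv2.imwrite('pics/s3.png',cv2.resize(im[130:270,150:370,::-1],None,fx=3.5,fy=3.5))
E
```

```text
[0.55715247 0.03768553 0.09071095] [  6.97542934   2.98224286 -13.84377777] 29.99945739749819 0.3155839961768682
```

View pics/s3.png

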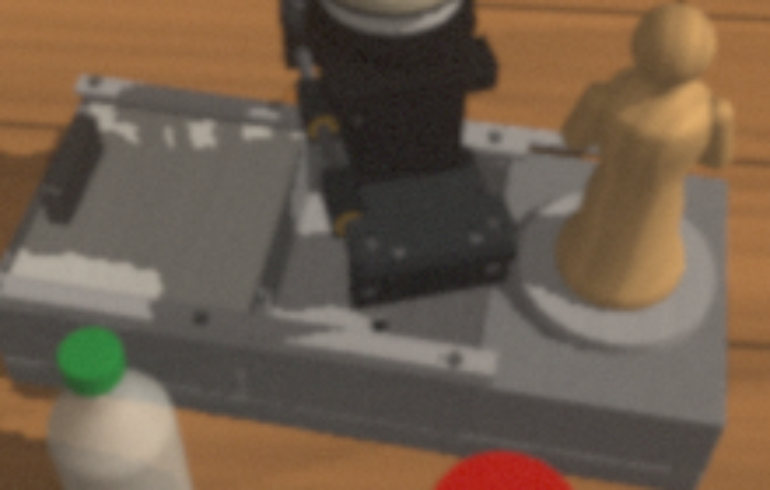

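The view shows the gripper over the well, clear of the figure, with the cover open. The lift is 20 mm and the force rises at the stop, so I'm handing in.

```bash
python3 -c "
from rig import *
print(hand_in())"
```

```text
the job is handed in; nothing more can be done
None
```

I slid the dust cover open to its stop and am holding the plunger up at its stop: about 20 mm of lift, 30 N grip, no slip seen. The figure, bottle, tub and gouge were not touched as far as I could see, and the job is handed in (no verdict was returned).

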